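Nip a glued cardboard wheel in the screw press

TASK

The freshly glued cardboard wheel lies between its two plywood boards in the screw press. Push one arm of the press handle round with a finger, clockwise seen from above, until the platen comes down on the top board, then about a quarter turn more so that it presses firmly without crushing the cardboard, and take the hand away. Leave the boards where they lie in the press, and the paint pots, cutter and spare disc around it where they are.

Things in the scene. Friction and masses are not known exactly. Their poses are not given: they have to be found in the camera images.
- press: Bench screw press of grey iron, fixed, 240 mm deep (own x), 310 wide (own y). Origin: centre of its underside, on the table. Bed top 38 mm up. Two columns at y = +-127 carry a crosshead, 60 mm deep, 310 wide, top 222 mm up (column nuts to 230); its middle boss, 72 mm diameter, reaches 235. The screw runs vertically through it, on the press's z axis. Open at front (-x) and back.
- handle (a joint): Turn of the handle about the vertical screw, rad; grows clockwise seen from above, lowering platen, screw and handle together 12 mm per turn (1.91 mm per rad). Turns through full circles (limit 13 rad), stays where left: self-locking thread, steady friction 0.35 N m, so 3.5 N on an arm 100 mm from the axis; the torque rises further by 0.2 to 0.3 N m in the last quarter turn.
- hub (a point): Centre of the handle hub, on the screw axis at the height of the handle bar's axis (285 mm above the table at joint value 0, lower as it is screwed down). The hub is 48 mm in diameter and ends 24 mm above this point.
- ball_a (a point): Centre of the black ball (36 mm diameter) at the end of one arm of the handle, 135 mm from the hub. The handle is one straight level steel bar, 16 mm in diameter, with two equal arms.
- ball_b (a point): Centre of the like ball at the end of the other arm.
- platen: The press's moving grey iron plate, 170 x 200 x 16 mm, hung level on the screw and guided by the columns. Origin: centre of its underside. It begins 5 to 15 mm above the top board.
- stack: The work: a loose pile under the platen, on a steel packing plate (190 mm square, 3 to 8 mm proud of the bed, differs each time): a plywood board 150 x 140 x 9 mm, a glued corrugated cardboard wheel 110 mm in diameter and 36 mm thick, and a second such board on top; 54 mm high in all while unpressed. Origin: centre of the lower board's underside. Springy, about 50 N per mm.
- board_top (a point): Centre of the top face of the upper board, 54 mm above the origin of the stack while unpressed; it sinks as the cardboard is squeezed, by about 2.2 mm for a quarter turn of the handle past touching.
- pot_a: Paint pot, white with a screw cap, 39 mm diameter, 40 mm high, loose. Origin: centre of its underside.
- pot_b: Another paint pot of the same size, loose. Origin: centre of its underside.
- spare_disc: Two spare cardboard discs stuck together, 110 mm diameter, 8 mm thick, lying loose. Origin: centre of the underside.
- cutter: Craft knife lying on the table, about 160 mm long, 20 mm wide, 18 mm high, loose. Origin: on the table under the middle of its handle; blade towards its +x.
Mind the look-alikes: they are no part of the job. Of the things that look like the stack, the largest one is meant.

How it is judged:
By the outcome, as a careful person would: the job done as asked, in the order asked, and still so for the second after the job is handed in, with the robot touching nothing.
It also fails if it takes over 58 s, if anything falls off the work surface, if the arm or the gripper's body presses on something with over 40 N, if the wrist force passes 120 N, or if a joint passes its speed limit or range.

ROBOT

A 6-joint arm with a two-finger parallel gripper is mounted at the origin on the work surface. World frame = base frame: x ahead of the robot, y to its left, z up, the work surface at z = 0. Lengths are in mm, angles in degrees, forces in N, time in s.
With the tool pointing down it reaches from about 250 to 775 mm from the base axis. Payload 4 kg.
Tool frame: the origin (TCP) lies on the centre line of the jaws, within the pads' length; the fingertips stand robot.finger_overhang ahead of it and the grasp point (between the pads) lies 6 mm ahead of it (robot.finger_overhang is the distance from the TCP to the fingertips, in mm); z points along the fingers, y is the line along which they close (so a half turn about z gives the same grasp; the last joint's range is limited). The gripper opens to 85 mm and grips with 20 to 120 N. Pads are 22 mm wide; open, the fingers measure 114 mm over their backs; the gripper's body (76 mm by 85 mm) begins 54 mm behind the grasp point. The pads swing forward as they close: fully open they stand 13 mm farther back than shut.
Start: joints at [59.639, 4.996, 78.535, -0, 96.463, -5.907], TCP at [227.687, 500.673, 256.341] pointing down, gripper open.
Joint ranges: [-177.83, 177.83], [-43.37, 116.18], [15.69, 146.23], [-61.86, 241.86], [9.47, 152.12], [-147.06, 147.06]. Speed limits (degrees/s): [159.86, 159.86, 180, 180, 180, 180].

INTERFACE

Orientations are given as [roll, pitch, yaw] about the fixed x, y, z axes, in that order (R = Rz(yaw) Ry(pitch) Rx(roll)).
In Python, from plant import robot, cams gives the robot as it stands.
- The arm moves only by the tool step_arm, never from a script. Its argument "plan" is text: rows parted by semicolons, each of 7 numbers parted by spaces: the turn, a rotation vector about the world's x, y, z normalised to -1 to 1, where 1 is 0.12 rad, then the shift along the world's x, y, z normalised to -1 to 1, where 1 is 2 cm, then the opening, from -1 (shut) to 1 (fully open). In form: rx ry rz dx dy dz jaw; .... A call has 1 to 10 rows; each row shifts and turns the commanded pose from where the row before left it; what a row does not reach is not made up. A row lasts 1/12 s, in which the tool goes at most 41.7 mm and 7.16 degrees, less where a joint would pass 70% of its speed; a pose out of reach is approached as far as the arm can. A call with a number of a shift or a turn outside -1 to 1 is refused whole. A call with a gripper value outside its range is refused whole. The fingers move at their own pace and stop on an object; "grip_force" is the grip in N (left out, the last holds). Time passes only in rows, so rows that do not move let the fingers close. It gives the time, the measured TCP pose, the force, the opening and the grip force at its end, in the units of the state.
- robot.observe(): the state, without advancing time (a new reading comes with each control period).
- cams.snapshot(name): name is "scene" or "top" or "wrist"; returns a dict with "color" (420x560x3 uint8, blue, green, red), "camera_matrix" (3x3 intrinsics, pixels), "cam_to_world" (4x4, takes a point from camera to world coordinates). Camera axes: x right, y down, z forward; pixel columns grow to the right and rows downward; lengths in mm; the calibration is good to about 2 mm. A picture is of the moment at which its call begins. There is no depth.
- robot.job_done(): hands the job in; it is judged then, once.
The state is a dict: "clock": time; "joint_positions": joint angles; "joint_vel": joint speeds; "tau": joint torques, N m; "tcp_pos": TCP position; "ee_rot": TCP orientation; "ft_force": force on the tool from outside, world axes, zero at the start; "moment": the same for the moment, N m; "finger_gap": finger opening in mm; "gripper_force": force on a finger pad.
Only numpy, scipy, OpenCV 4.12 (cv2) and the standard library are available. Lean on these libraries where they do the work, as an engineer would, in place of code of your own. Each camera call takes 0.05 s, during which the arm holds its last target. There are 200 camera calls.

## Working session

There is one attempt and no reset: what is moved stays moved. The work goes in short steps, Python scripts to look and compute and a tool call to move; the robot and the scene stay as the last step left them, time stands still between calls to the robot, and variables do not carry over. Pictures are saved under pics/ and viewed, at most 10 in all, crops included, and the job is handed in when it is done.

Besides the shell and the picture viewer there is one more tool, called after "Emit:" as name(argument=value, ...) on one line, values as JSON. step_arm: Moves the arm, as the interface text tells. Its arguments: {"type":"object","properties":{"plan":{"type":"string"},"grip_force":{"type":"number"}},"required":["plan"]}

```bash
mkdir -p pics; python3 - <<'E'
from plant import robot,cams
import cv2,numpy as np
for n in ["scene","top"]:
    s=cams.snapshot(n); cv2.imwrite(f"pics/{n}0.png",s["color"]); print(n,s["camera_matrix"].tolist(),np.round(s["cam_to_world"],4).tolist())
print(robot.observe(), robot.finger_overhang)
E
```

```text
scene [[465.0784385205096, 0.0, 281.29708457290536], [0.0, 465.0784385205096, 208.15441259944708], [0.0, 0.0, 1.0]] [[0.3745, 0.7164, -0.5887, 1190.0445], [0.9272, -0.2955, 0.2302, -204.0236], [-0.009, -0.632, -0.7749, 1084.6583], [0.0, 0.0, 0.0, 1.0]]
top [[542.2096661657835, 0.0, 279.3178518443509], [0.0, 542.2096661657835, 210.27574821745864], [0.0, 0.0, 1.0]] [[0.0008, -0.9902, 0.1395, 297.3366], [-0.9997, -0.0043, -0.0251, 86.5253], [0.0255, -0.1395, -0.9899, 1488.2216], [0.0, 0.0, 0.0, 1.0]]
{'clock': 0.1, 'joint_positions': array([ 5.96393763e+01,  5.03717429e+00,  7.86167773e+01,  1.46264713e-04,
        9.64632467e+01, -5.90483889e+00]), 'joint_vel': array([-0.06058397, -0.06311413, -0.16936899, -0.00623483,  0.045071  ,
       -0.07045192]), 'tau': array([ 2.07855264e-03, -3.53013110e+01, -3.14219320e+01, -1.54352338e-04,
        7.92780396e-03,  1.65245417e-08]), 'tcp_pos': array([227.47482059, 500.31561097, 255.22805991]), 'ee_rot': array([-1.79883438e+02, -1.22015461e-02,  1.55544219e+02]), 'ft_force': array([ 0.72544566, -0.11978793, -0.23881183]), 'moment': array([-0.03406805,  0.02308284, -0.00751825]), 'gripper_force': 0.0, 'finger_gap': 85.48943780601282} 25.0
```

View pics/scene0.png

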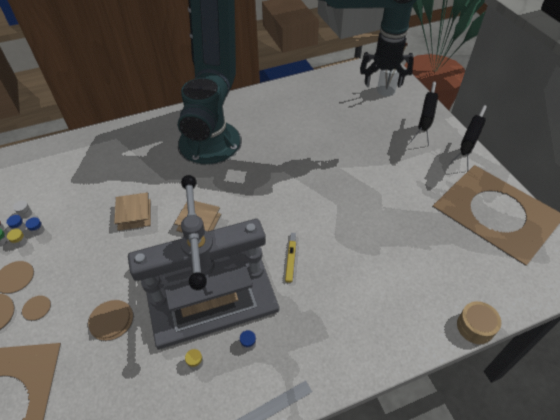

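View pics/top0.png

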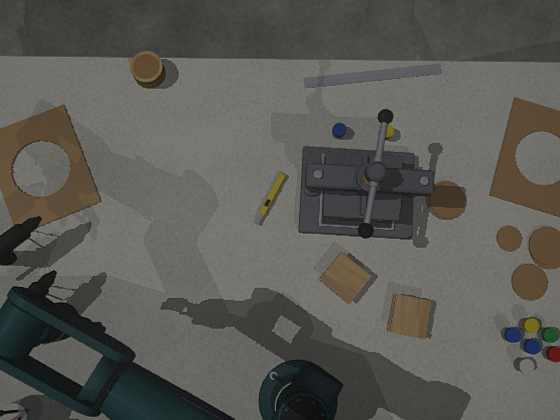

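The scene picture shows the press handle: hub near (193,225), balls near (189,183) and (198,281). The stack is under the platen near (207,302). In the top picture the hub is near (376,172) and the balls near (386,117) and (366,230). Look-alikes of the stack are the small board piles at top (348,277) and (411,315), which stand outside the press. The meant stack is the largest one, inside the press. I'll check this in a close crop.

```bash
python3 - <<'E'
import cv2,numpy as np
a=cv2.imread("pics/scene0.png")[165:345,125:285]; b=cv2.imread("pics/top0.png")[100:245,290:450]
a=cv2.resize(a,None,fx=2.5,fy=2.5,interpolation=3);b=cv2.resize(b,None,fx=2.5,fy=2.5,interpolation=3)
o=np.zeros((450,800,3),np.uint8);o[:a.shape[0],:400]=a;o[:b.shape[0],400:]=b[:450]
cv2.imwrite("pics/crop1.png",cv2.convertScaleAbs(o,alpha=1.6))
E
```

```text
(no output)
```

View pics/crop1.png

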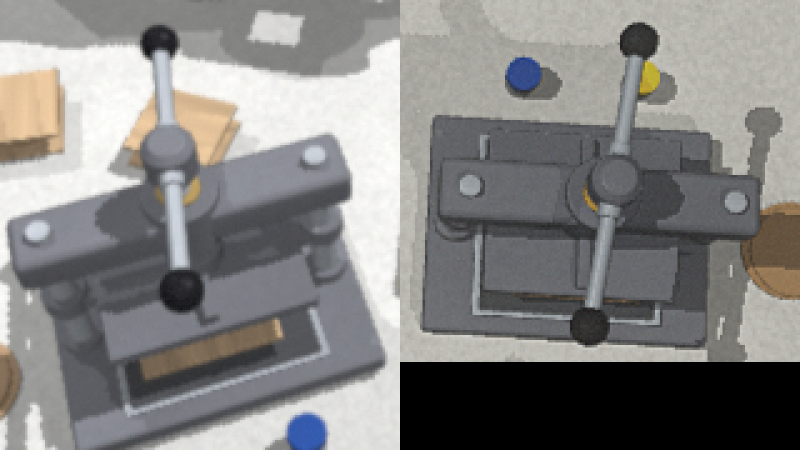

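The crop confirms it. The work is the pale board under the platen at scene (207,303), and the handle's far ball is at scene (198,281) / top (385,116). The near ball is at scene (189,182) / top (366,230). Now I'll triangulate.

```bash
cat >h.py <<'E'
import numpy as np,cv2
C={"scene":(465.0784385205096,281.29708457290536,208.15441259944708,np.array([[0.3745,0.7164,-0.5887,1190.0445],[0.9272,-0.2955,0.2302,-204.0236],[-0.009,-0.632,-0.7749,1084.6583]])),
"top":(542.2096661657835,279.3178518443509,210.27574821745864,np.array([[0.0008,-0.9902,0.1395,297.3366],[-0.9997,-0.0043,-0.0251,86.5253],[0.0255,-0.1395,-0.9899,1488.2216]]))}
def ray(n,p):
    f,cx,cy,T=C[n]; d=T[:,:3]@[(p[0]-cx)/f,(p[1]-cy)/f,1]; return T[:,3],d
def tri(a,b):
    o1,d1=ray("scene",a);o2,d2=ray("top",b)
    s=np.linalg.lstsq(np.c_[d1,-d2],o2-o1,rcond=None)[0]
    p,q=o1+s[0]*d1,o2+s[1]*d2; return (p+q)/2,np.linalg.norm(p-q)
def atz(n,p,z):
    o,d=ray(n,p); return o+d*(z-o[2])/d[2]
def proj(n,X):
    f,cx,cy,T=C[n]; c=T[:,:3].T@(np.array(X)-T[:,3]); return np.round([f*c[0]/c[2]+cx,f*c[1]/c[2]+cy],1)
E
python3 - <<'E'
from h import *
np.set_printoptions(precision=1,suppress=True)
A=tri((197.8,281),(385.2,116.4));B=tri((189,181.8),(365.6,230.4))
N1=tri((251,227.4),(318,174));N2=tri((139.8,257.4),(424,180.8))
for x in(A,B,N1,N2):print(x)
d=A[0]-B[0];print("hub",(A[0]+B[0])/2,"nutmid",(N1[0]+N2[0])/2,np.linalg.norm(d),np.degrees(np.arctan2(d[1],d[0])),np.degrees(np.arctan2(*(N1[0]-N2[0])[1::-1])))
E
```

```text
(array([ 688.5, -188.7,  280.5]), np.float64(1.5871878944305267))
(array([ 422.9, -136.7,  281.3]), np.float64(2.6097345699550405))
(array([563.3, -36.2, 225.4]), np.float64(2.766195858688397))
(array([ 548. , -290. ,  225.6]), np.float64(1.7515874277000192))
hub [ 555.7 -162.7  280.9] nutmid [ 555.6 -163.1  225.5] 270.66825168064656 -11.07859628558787 86.55052830727723
```

Emit:
step_arm(plan="0 0 0 .65 -1 1 -1; 0 0 0 .65 -1 1 -1; 0 0 0 .65 -1 1 -1; 0 0 0 .65 -1 1 -1; 0 0 0 .65 -1 1 -1; 0 0 0 .65 -1 1 -1; 0 0 0 .65 -1 0 -1; 0 0 0 .65 -1 0 -1; 0 0 0 .65 -1 0 -1; 0 0 0 .65 -1 0 -1")

```text
clock: 0.93
tcp_pos: [358.1, 299.6, 376.0]
ee_rot: [-180.0, -0.0, 155.6]
ft_force: [0.4, -0.3, 0.6]
finger_gap: 0.1
gripper_force: 0.0
```

Emit:
step_arm(plan="0 0 0 .65 -1 0 -1; 0 0 0 .65 -1 0 -1; 0 0 0 .65 -1 0 -1; 0 0 0 .65 -1 0 -1; 0 0 0 .65 -1 0 -1; 0 0 0 .65 -1 0 -1; 0 0 0 .65 -1 0 -1; 0 0 0 .65 -1 0 -1; 0 0 0 .65 -1 0 -1; 0 0 0 .65 -1 0 -1")

```text
clock: 1.77
tcp_pos: [488.1, 99.6, 375.7]
ee_rot: [-180.0, -0.1, 155.5]
ft_force: [-0.2, -0.6, -0.1]
finger_gap: -0.4
gripper_force: 0.0
```

Emit:
step_arm(plan="0 0 0 .65 -1 0 -1; 0 0 0 .65 -1 0 -1; 0 0 0 .65 -1 0 -1; 0 0 0 .65 -1 0 -1; 0 0 0 .65 -1 0 -1; 0 0 0 .65 -1 0 -1; 0 0 0 .65 -1 0 -1; 0 0 0 .65 -1 0 -1; 0 0 0 .65 -1 0 -1; 0 0 0 0 0 0 -1")

```text
clock: 2.6
tcp_pos: [606.1, -83.1, 373.6]
ee_rot: [-179.9, -0.1, 155.3]
ft_force: [-0.4, 0.5, -0.9]
finger_gap: 0.2
gripper_force: 0.0
```

Emit:
step_arm(plan="0 0 0 .8 -.8 0 -1; 0 0 0 .8 -.8 0 -1; 0 0 0 .8 -.8 0 -1; 0 0 0 0 0 -.8 -1; 0 0 0 0 0 -.8 -1; 0 0 0 0 0 -.8 -1; 0 0 0 0 0 -.8 -1; 0 0 0 0 0 -.8 -1; 0 0 0 0 0 0 -1; 0 0 0 0 0 0 -1")

```text
clock: 3.43
tcp_pos: [652.1, -126.8, 294.7]
ee_rot: [-180.0, -0.2, 155.6]
ft_force: [0.1, 0.1, 0.6]
finger_gap: 0.2
gripper_force: 0.0
```

```bash
python3 - <<'E'
from plant import robot,cams
import cv2,numpy as np
np.set_printoptions(precision=1,suppress=True)
a=cams.snapshot("scene")["color"][140:340,120:320]; b=cams.snapshot("top")["color"][90:290,290:490]
cv2.imwrite("pics/c2.png",cv2.convertScaleAbs(cv2.resize(np.hstack([a,b]),None,fx=2,fy=2,interpolation=3),alpha=1.6))
s=robot.observe();print(s["joint_positions"],s["tcp_pos"])
E
```

```text
[-15.9  19.9  56.2   0.  103.8 -81.5] [ 652.9 -127.1  297.6]
```

View pics/c2.png

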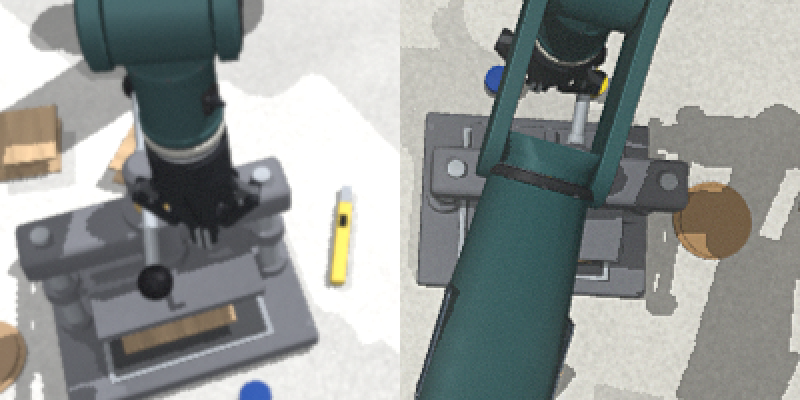

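The fingertips are at scene crop (205,240), on the +y side of the far arm, whose ball is at (155,282), as planned. The knuckles look low, so I'll check how far the tips stand below them.

```bash
python3 - <<'E'
from plant import robot,cams
from h import *
a=cams.snapshot("scene")["color"][215:295,175:265]
cv2.imwrite("pics/c3.png",cv2.convertScaleAbs(cv2.resize(a,None,fx=7,fy=7,interpolation=3),alpha=2.2))
for h in (272.6,290,297.6,320): print(h,(proj("scene",[652.9,-127.1,h])-[175,215])*7)
E
```

```text
272.6 [329.7 309.4]
290 [323.4 276.5]
297.6 [320.6 261.8]
320 [312.2 218.4]
```

View pics/c3.png

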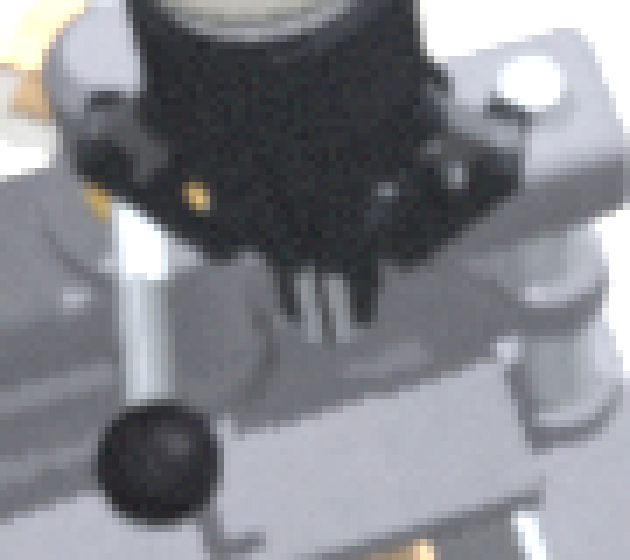

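Tips are at about (330,340), roughly 40 mm below the brackets (row 260) and alongside the bar, so the height is good. Now I'll work out the circle rows (r = 95, clockwise, 9° per row).

```bash
cat >>h.py <<'E'
H=np.array([555.7,-163.0])
def circ(n=10,st=9,r=95,p=None):
    from plant import robot
    s=robot.observe();p=s["tcp_pos"][:2]-H;a=np.arctan2(p[1],p[0])
    F=s["ft_force"];t=np.array([np.sin(a),-np.cos(a)]);print("ang %.1f r %.1f z %.1f Ft %.2f Mz(hub) %.3f clock %.2f"%(np.degrees(a),np.hypot(*p),s["tcp_pos"][2],F[:2]@t,(p[0]*F[1]-p[1]*F[0])/1000,s["clock"]))
    th=a-np.radians(st)*np.arange(1,n+1);q=r*np.c_[np.cos(th),np.sin(th)]
    d=np.diff(np.vstack([p,q]),axis=0)/20
    print("; ".join("0 0 0 %.2f %.2f %.2f -1"%(x,y,-12*st/360/20) for x,y in d))
E
python3 -c "from h import *;circ(10)"
```

```text
ang 20.2 r 103.7 z 298.1 Ft -0.06 Mz(hub) 0.006 clock 3.58
0 0 0 -0.21 -0.87 -0.01 -1; 0 0 0 0.09 -0.74 -0.01 -1; 0 0 0 -0.03 -0.74 -0.01 -1; 0 0 0 -0.15 -0.73 -0.01 -1; 0 0 0 -0.26 -0.70 -0.01 -1; 0 0 0 -0.36 -0.65 -0.01 -1; 0 0 0 -0.46 -0.58 -0.01 -1; 0 0 0 -0.55 -0.51 -0.01 -1; 0 0 0 -0.62 -0.41 -0.01 -1; 0 0 0 -0.68 -0.31 -0.01 -1
```

Emit:
step_arm(plan="0 0 0 -.2 -.85 -.05 -1; 0 0 0 .1 -.75 -.05 -1; 0 0 0 -.05 -.75 0 -1; 0 0 0 -.15 -.75 0 -1; 0 0 0 -.25 -.7 0 -1; 0 0 0 -.35 -.65 0 -1; 0 0 0 -.45 -.6 0 -1; 0 0 0 -.55 -.5 0 -1; 0 0 0 -.6 -.4 0 -1; 0 0 0 -.7 -.3 0 -1")

```text
clock: 4.42
tcp_pos: [587.8, -253.8, 293.9]
ee_rot: [180.0, 0.0, 155.5]
ft_force: [2.3, 2.6, -1.0]
finger_gap: -0.4
gripper_force: 1.5
```

```bash
python3 - <<'E'
from h import *
from plant import cams
circ(10)
a=cams.snapshot("scene")["color"][160:340,100:320]
cv2.imwrite("pics/c4.png",cv2.convertScaleAbs(cv2.resize(a,None,fx=3,fy=3,interpolation=3),alpha=1.8))
E
```

```text
ang -70.5 r 96.3 z 293.9 Ft -3.09 Mz(hub) 0.297 clock 4.42
0 0 0 -0.74 -0.13 -0.01 -1; 0 0 0 -0.74 -0.08 -0.01 -1; 0 0 0 -0.74 0.04 -0.01 -1; 0 0 0 -0.73 0.16 -0.01 -1; 0 0 0 -0.70 0.27 -0.01 -1; 0 0 0 -0.65 0.37 -0.01 -1; 0 0 0 -0.58 0.47 -0.01 -1; 0 0 0 -0.50 0.55 -0.01 -1; 0 0 0 -0.41 0.63 -0.01 -1; 0 0 0 -0.30 0.68 -0.01 -1
```

View pics/c4.png

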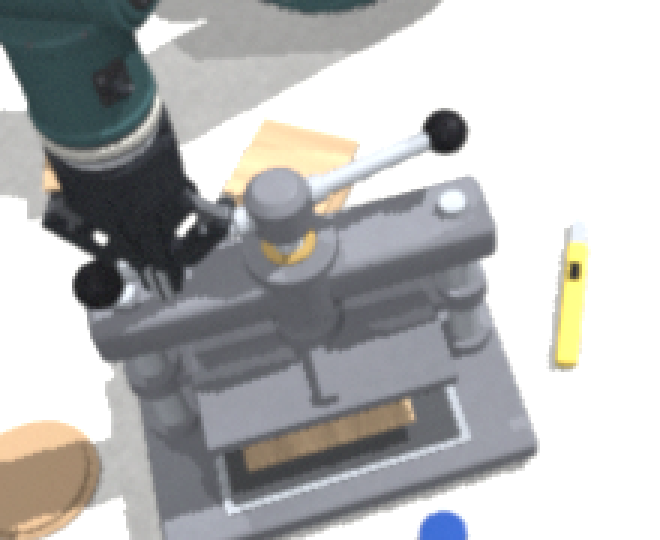

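The handle follows: the pushed ball is now at (100,285) in this crop and nothing else has moved. I'll keep going.

Emit:
step_arm(plan="0 0 0 -.75 -.15 -.05 -1; 0 0 0 -.75 -.1 0 -1; 0 0 0 -.75 .05 0 -1; 0 0 0 -.75 .15 -.05 -1; 0 0 0 -.7 .25 0 -1; 0 0 0 -.65 .35 0 -1; 0 0 0 -.6 .45 -.05 -1; 0 0 0 -.5 .55 0 -1; 0 0 0 -.4 .6 0 -1; 0 0 0 -.3 .7 0 -1")

```text
clock: 5.3
tcp_pos: [465.1, -197.0, 292.2]
ee_rot: [-179.8, 0.3, 155.4]
ft_force: [2.8, -2.9, 0.3]
finger_gap: -0.1
gripper_force: 1.6
```

```bash
python3 -c "from h import *;circ(5)"
```

```text
ang -159.4 r 96.7 z 292.2 Ft -3.71 Mz(hub) 0.359 clock 5.30
0 0 0 -0.12 0.75 -0.01 -1; 0 0 0 -0.09 0.74 -0.01 -1; 0 0 0 0.02 0.74 -0.01 -1; 0 0 0 0.14 0.73 -0.01 -1; 0 0 0 0.25 0.70 -0.01 -1
```

Emit:
step_arm(plan="0 0 0 -.1 .75 0 -1; 0 0 0 -.1 .75 -.05 -1; 0 0 0 0 .75 0 -1; 0 0 0 .15 .75 0 -1")

```text
clock: 5.63
tcp_pos: [464.0, -135.4, 290.7]
ee_rot: [-179.8, 0.1, 155.5]
ft_force: [0.0, -4.0, 1.2]
finger_gap: 0.0
gripper_force: 1.6
```

```bash
python3 -c "from h import *;circ(5)"
```

```text
ang 163.2 r 95.8 z 290.7 Ft -3.81 Mz(hub) 0.365 clock 5.63
0 0 0 0.31 0.68 -0.01 -1; 0 0 0 0.38 0.64 -0.01 -1; 0 0 0 0.47 0.58 -0.01 -1; 0 0 0 0.56 0.50 -0.01 -1; 0 0 0 0.63 0.40 -0.01 -1
```

Emit:
step_arm(plan="0 0 0 .3 .7 0 -1; 0 0 0 .4 .65 -.05 -1; 0 0 0 .45 .6 0 -1; 0 0 0 .55 .5 0 -1")

```text
clock: 5.97
tcp_pos: [497.5, -85.8, 289.2]
ee_rot: [-179.8, -0.1, 155.5]
ft_force: [-2.1, -2.8, 0.2]
finger_gap: -0.1
gripper_force: 1.4
```

```bash
python3 - <<'E'
from h import *
from plant import cams
circ(5)
a=cv2.imread("pics/scene0.png")[250:330,150:270];b=cams.snapshot("scene")["color"][250:330,150:270]
cv2.imwrite("pics/c5.png",cv2.convertScaleAbs(cv2.resize(np.hstack([a[:,:80],b[:,:80]]),None,fx=5,fy=5,interpolation=3),alpha=2))
E
```

```text
ang 127.0 r 96.7 z 289.2 Ft -3.39 Mz(hub) 0.328 clock 5.97
0 0 0 0.68 0.33 -0.01 -1; 0 0 0 0.68 0.30 -0.01 -1; 0 0 0 0.72 0.19 -0.01 -1; 0 0 0 0.74 0.07 -0.01 -1; 0 0 0 0.74 -0.05 -0.01 -1
```

View pics/c5.png

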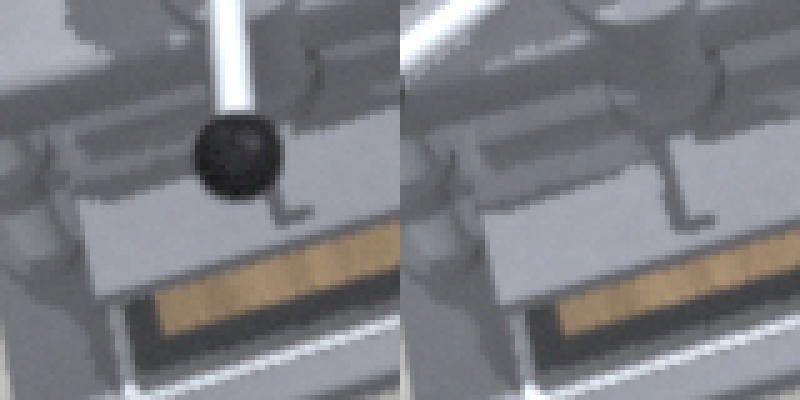

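The platen edge has come down (corner row 298 to 305) but the torque is still at baseline, so it hasn't touched yet. I'll continue in short steps.

Emit:
step_arm(plan="0 0 0 .7 .35 0 -1; 0 0 0 .7 .3 -.05 -1; 0 0 0 .7 .2 0 -1; 0 0 0 .75 .05 0 -1")

```text
clock: 6.35
tcp_pos: [554.2, -67.8, 287.6]
ee_rot: [-179.8, -0.3, 155.6]
ft_force: [-3.5, -1.7, -1.1]
finger_gap: 0.1
gripper_force: 1.5
```

```bash
python3 -c "from h import *;circ(5)"
```

```text
ang 90.9 r 95.2 z 287.6 Ft -3.56 Mz(hub) 0.339 clock 6.35
0 0 0 0.74 -0.05 -0.01 -1; 0 0 0 0.73 -0.16 -0.01 -1; 0 0 0 0.69 -0.27 -0.01 -1; 0 0 0 0.64 -0.38 -0.01 -1; 0 0 0 0.57 -0.48 -0.01 -1
```

Emit:
step_arm(plan="0 0 0 .75 -.05 0 -1; 0 0 0 .75 -.15 -.05 -1; 0 0 0 .7 -.25 0 -1; 0 0 0 .65 -.4 0 -1")

```text
clock: 6.68
tcp_pos: [611.4, -84.4, 286.5]
ee_rot: [-179.9, -0.3, 155.6]
ft_force: [-4.7, 0.1, 0.5]
finger_gap: -0.2
gripper_force: 1.5
```

```bash
python3 -c "from h import *;circ(5)"
```

```text
ang 54.7 r 96.3 z 286.5 Ft -3.93 Mz(hub) 0.379 clock 6.68
0 0 0 0.53 -0.53 -0.01 -1; 0 0 0 0.49 -0.56 -0.01 -1; 0 0 0 0.40 -0.63 -0.01 -1; 0 0 0 0.29 -0.69 -0.01 -1; 0 0 0 0.18 -0.72 -0.01 -1
```

Emit:
step_arm(plan="0 0 0 .55 -.55 0 -1; 0 0 0 .5 -.55 -.05 -1; 0 0 0 .4 -.65 0 -1")

```text
clock: 6.93
tcp_pos: [640.6, -119.0, 285.4]
ee_rot: [180.0, -0.4, 155.6]
ft_force: [-3.0, 2.7, 0.0]
finger_gap: -0.2
gripper_force: 1.7
```

```bash
python3 -c "from h import *;circ(5)"
```

```text
ang 27.4 r 95.6 z 285.4 Ft -3.79 Mz(hub) 0.362 clock 6.93
0 0 0 0.26 -0.70 -0.01 -1; 0 0 0 0.18 -0.72 -0.01 -1; 0 0 0 0.06 -0.74 -0.01 -1; 0 0 0 -0.05 -0.74 -0.01 -1; 0 0 0 -0.17 -0.73 -0.01 -1
```

Emit:
step_arm(plan="0 0 0 .25 -.7 0 -1; 0 0 0 .2 -.7 -.05 -1; 0 0 0 .05 -.75 0 -1")

```text
clock: 7.18
tcp_pos: [651.6, -163.0, 284.9]
ee_rot: [179.9, -0.1, 155.6]
ft_force: [-1.4, 4.5, -0.2]
finger_gap: 0.1
gripper_force: 1.9
```

```bash
python3 -c "from h import *;circ(5)"
```

```text
ang -0.0 r 95.9 z 284.9 Ft -4.48 Mz(hub) 0.430 clock 7.18
0 0 0 -0.11 -0.74 -0.01 -1; 0 0 0 -0.17 -0.72 -0.01 -1; 0 0 0 -0.29 -0.69 -0.01 -1; 0 0 0 -0.39 -0.64 -0.01 -1; 0 0 0 -0.48 -0.57 -0.01 -1
```

Emit:
step_arm(plan="0 0 0 -.1 -.75 0 -1; 0 0 0 -.15 -.7 -.05 -1")

```text
clock: 7.35
tcp_pos: [646.7, -193.1, 284.5]
ee_rot: [179.9, 0.0, 155.6]
ft_force: [-0.1, 4.9, 0.9]
finger_gap: 0.1
gripper_force: 2.4
```

```bash
python3 -c "from h import *;circ(3)"
```

```text
ang -18.3 r 95.8 z 284.5 Ft -4.62 Mz(hub) 0.443 clock 7.35
0 0 0 -0.33 -0.67 -0.01 -1; 0 0 0 -0.39 -0.63 -0.01 -1; 0 0 0 -0.49 -0.56 -0.01 -1
```

Emit:
step_arm(plan="0 0 0 -.35 -.65 0 -1; 0 0 0 -.4 -.65 -.05 -1")

```text
clock: 7.52
tcp_pos: [631.9, -218.8, 283.6]
ee_rot: [179.9, 0.1, 155.6]
ft_force: [1.9, 5.8, 1.0]
finger_gap: 0.4
gripper_force: 2.6
```

```bash
python3 -c "from h import *;circ(3)"
```

```text
ang -36.2 r 94.5 z 283.6 Ft -5.77 Mz(hub) 0.545 clock 7.52
0 0 0 -0.46 -0.58 -0.01 -1; 0 0 0 -0.57 -0.48 -0.01 -1; 0 0 0 -0.64 -0.39 -0.01 -1
```

Emit:
step_arm(plan="0 0 0 -.5 -.6 0 -1; 0 0 0 -.55 -.5 -.05 -1")

```text
clock: 7.68
tcp_pos: [611.1, -241.1, 282.6]
ee_rot: [179.9, 0.2, 155.6]
ft_force: [4.0, 5.1, -0.3]
finger_gap: -0.2
gripper_force: 2.7
```

```bash
python3 -c "from h import *;circ(3)"
```

```text
ang -54.6 r 95.8 z 282.6 Ft -6.24 Mz(hub) 0.597 clock 7.68
0 0 0 -0.66 -0.35 -0.01 -1; 0 0 0 -0.69 -0.28 -0.01 -1; 0 0 0 -0.73 -0.17 -0.01 -1
```

The torque fit puts touching at about +18° TCP angle, with a slope of about 0.0033 N·m/°. A quarter turn more ends near -72°, so two rows remain.

Emit:
step_arm(plan="0 0 0 -.65 -.35 0 -1; 0 0 0 -.7 -.25 0 -1")

```text
clock: 7.85
tcp_pos: [584.5, -253.3, 282.4]
ee_rot: [179.9, 0.3, 155.6]
ft_force: [6.0, 4.6, -1.1]
finger_gap: -0.0
gripper_force: 3.1
```

```bash
python3 -c "from h import *;circ(3)"
```

```text
ang -72.3 r 94.8 z 282.4 Ft -7.16 Mz(hub) 0.679 clock 7.85
0 0 0 -0.72 -0.18 -0.01 -1; 0 0 0 -0.74 -0.05 -0.01 -1; 0 0 0 -0.74 0.06 -0.01 -1
```

Torque is now 0.68 N·m, about 0.32 above the running friction, which is a firm quarter turn. I'll back off and lift.

Emit:
step_arm(plan="0 0 0 .7 .2 0 -1; 0 0 0 .7 .2 0 -1; 0 0 0 0 0 .5 -1; 0 0 0 0 0 1 -1; 0 0 0 0 0 1 -1; 0 0 0 0 0 1 -1; 0 0 0 0 0 1 -1; 0 0 0 0 0 1 -1; 0 0 0 0 1 0 -1; 0 0 0 0 1 0 -1")

```text
clock: 8.68
tcp_pos: [611.2, -207.0, 395.6]
ee_rot: [-179.9, 0.4, 155.3]
ft_force: [-0.6, -0.1, -0.8]
finger_gap: 0.1
gripper_force: 0.0
```

Emit:
step_arm(plan="0 0 0 0 1 0 -1; 0 0 0 0 1 0 -1; 0 0 0 -.5 1 0 -1; 0 0 0 -.5 1 0 -1; 0 0 0 -.5 1 0 -1; 0 0 0 -.5 1 0 -1; 0 0 0 -.5 1 0 -1; 0 0 0 -.5 1 0 -1; 0 0 0 -.5 1 0 -1; 0 0 0 -.5 1 0 -1")

```text
clock: 9.52
tcp_pos: [530.9, -5.2, 393.7]
ee_rot: [-179.9, 0.2, 155.4]
ft_force: [0.3, 0.9, 0.7]
finger_gap: 0.1
gripper_force: 0.0
```

Emit:
step_arm(plan="0 0 0 -.5 1 0 -1; 0 0 0 -.5 1 0 -1; 0 0 0 -.5 1 0 -1; 0 0 0 -.5 1 0 -1; 0 0 0 -.5 1 0 -1; 0 0 0 -.5 1 0 -1; 0 0 0 -.5 1 0 -1; 0 0 0 -.5 1 0 -1; 0 0 0 0 0 0 -1; 0 0 0 0 0 0 -1")

```text
clock: 10.35
tcp_pos: [451.6, 155.0, 393.7]
ee_rot: [180.0, 0.2, 155.6]
ft_force: [-0.4, 0.2, -0.4]
finger_gap: 0.1
gripper_force: 0.0
```

```bash
python3 - <<'E'
from h import *
from plant import cams
a=cams.snapshot("scene")["color"][150:390,90:320]; b=cams.snapshot("top")["color"][70:310,250:480]
cv2.imwrite("pics/c6.png",cv2.convertScaleAbs(cv2.resize(np.hstack([a,b]),(800,417),interpolation=3),alpha=1.7))
E
```

```text
(no output)
```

View pics/c6.png

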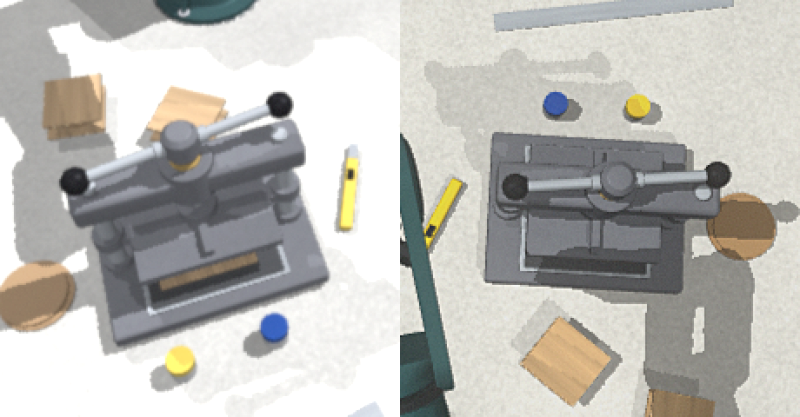

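The final picture shows the platen down on the top board (scene crop 210,275). The handle stands across the press with balls at top crop (514,187) and (718,174). The pots, cutter, disc and boards are where they were, and the hand is clear.

```bash
python3 -c "from plant import robot;print(robot.job_done())"
```

```text
the job is handed in; nothing more can be done
None
```

I turned the press handle clockwise until the platen touched the top board, pressed about a quarter turn more (judged from the rise in torque), took the hand away and handed the job in at about 10.4 s; the last picture showed nothing else moved.

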